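Rub down a sprung brass band on a floating cradle

TASK

With the fingers shut, push back the green-marked end of the curved brass band until its cradle lifts off the front rest and floats, then rub along the band to the red mark in one slow pass of about ten seconds with an even pressure of about 5 N, pausing a couple of seconds at each mark. The cradle must float all the way (pointer in the green), neither sinking back onto its rest nor tipping past upright; then let it down gently onto the rest, take the fingers away, and leave the other things on the bench alone.

Things in the scene. Friction and masses are not known exactly. Their poses are not given: they have to be found in the camera images.
- fixture: grey steel base plate 220 x 460 mm, fixed to the bench, place and yaw differ each time. Origin: underside, below the hinge line of the cradle, which is parallel to y and 50 mm above the origin. x = push direction (away from the robot at yaw 0), y left, z up. Coloured sector at the left end for the yellow pointer: black = on the rest, green = floating, red = too upright.
- cradle (a joint): lean of the blue cradle with dark steel top beam, rad: 0 upright, negative towards the robot. Starts on the front rest, -0.24; far stop +0.15; green from -0.21 to -0.04. Top heavy, 3.2 kg (real mass 0.9 to 1.3 times that), inertia 0.15 kg m2 about the hinge, oil damper 4 N m s/rad. Balance is unstable: with a hand kept still it runs away one way or the other within a few seconds.
- beam (a point): middle of the cradle's top beam (40 x 360 x 50 mm), 215 mm above the hinge line. The push on the band that just balances the cradle is, at nominal mass, 7.7 N at lean -0.24, 5.3 N at -0.17, 2.9 N at -0.10 (in proportion to the mass), so lifting it off the rest takes 7 to 10 N and then less and less as it rises. Only up to 18 N is allowed on the band.
- spring (a joint): how far the band is pushed back into the cradle along its x, m: 0 (start, fully forward) to 0.125. Spring of 100 N/m without preload, damping 4 N s/m, moving mass 0.2 kg, so the push along x is about 100 times this value; the whole contact force is 5 to 20 % more, by friction and, near the ends, by the slope of the bar.
- band: polished brass bar, 20 mm thick, bulging towards the robot. Origin: its centre line at mid length, 200 mm above the hinge and 160 mm before it (cradle upright, spring 0). x = pushed back, y left, z up. Centre line x = 0.400 - sqrt(0.400^2 - y^2), y from -0.14 to 0.14; green ring at y = 0.11 (start), red ring at y = -0.11 (finish). Friction 0.15.
- trophy_base: round brass trophy base, diameter 170, 30 mm high; bystander
- screwdriver: red screwdriver; bystander
- brush: brush; bystander
- polish: white bottle 60 mm diameter, 150 mm high; bystander
- pot: steel bowl 90 mm wide, 70 mm high; bystander
- collar: brass ring, 70 mm across, 20 mm high; bystander

How it is judged:
On the way, in this order (a step that is already met when the one before it is completed fails the run):
1. at the green mark the cradle floats with a finger pressure of 2.5 to 7.5 N for 1 s (contact force between the fingers and band between 2.5 and 7.5 N and value of joint cradle between -0.21 and -0.04 rad and y of the grasp point in the frame of band between 0.085 and 0.14 m), for 1 s.
2. floating at 2.5 to 7.5 N for 1 s on the left part (contact force between the fingers and band between 2.5 and 7.5 N and value of joint cradle between -0.21 and -0.04 rad and y of the grasp point in the frame of band between 0.03 and 0.085 m), for 1 s.
3. the same over the middle (contact force between the fingers and band between 2.5 and 7.5 N and value of joint cradle between -0.21 and -0.04 rad and y of the grasp point in the frame of band between -0.03 and 0.03 m), for 1 s.
4. the same on the right part (contact force between the fingers and band between 2.5 and 7.5 N and value of joint cradle between -0.21 and -0.04 rad and y of the grasp point in the frame of band between -0.085 and -0.03 m), for 1 s.
5. the same for 1 s at the red mark (contact force between the fingers and band between 2.5 and 7.5 N and value of joint cradle between -0.21 and -0.04 rad and y of the grasp point in the frame of band between -0.14 and -0.085 m), for 1 s.
At the end, for the whole second after the job is handed in: The cradle lies at rest on its front rest (lean below -0.225 rad), the band is fully forward (within 10 mm), nothing else has moved by 30 mm (value of joint cradle below -0.225 rad and value of joint spring below 0.01 m and velocity of joint cradle between -0.05 and 0.05 rad/s and distance of each of trophy_base, screwdriver, brush, polish, pot, collar from where it was at the start of the episode below 0.03 m); the robot touches nothing.
It fails at once if the band is pushed with more than 18 N (contact force between the fingers and band above 18 N).
It fails at once if the cradle tips past upright (lean above +0.05 rad) (value of joint cradle above 0.05 rad).
It fails at once if the cradle slams back (faster than 0.3 rad/s) (velocity of joint cradle below -0.3 rad/s).
It fails at once if the middle of the band is pressed while the cradle lies on its rest (contact force between the fingers and band above 1 N and value of joint cradle below -0.23 rad and y of the grasp point in the frame of band between -0.075 and 0.075 m).
It fails at once if a bystander is disturbed (distance of any of trophy_base, screwdriver, brush, polish, pot, collar from where it was at the start of the episode above 0.03 m).
It also fails if it takes over 72 s, if anything falls off the work surface, if the arm or the gripper's body presses on something with over 40 N, if the wrist force passes 120 N, or if a joint passes its speed limit or range.

ROBOT

A 6-joint arm with a two-finger parallel gripper is mounted at the origin on the work surface. World frame = base frame: x ahead of the robot, y to its left, z up, the work surface at z = 0. Lengths are in m, angles in rad, forces in N, time in s.
With the tool pointing down it reaches from about 0.275 to 0.775 m from the base axis. Payload 14.6 kg.
Tool frame: the origin (TCP) lies midway between the tips of the shut fingers; the grasp point (between the pads) lies 19 mm behind it; z points along the fingers, y is the line along which they close (so a half turn about z gives the same grasp; the last joint's range is limited). The gripper opens to 85 mm and grips with 20 to 120 N. Pads are 22 mm wide; open, the fingers measure 114 mm over their backs; the gripper's body (76 mm by 85 mm) begins 54 mm behind the grasp point. The pads swing forward as they close: fully open they stand 13 mm farther back than shut.
Start: joints at [1.156, 0.263, -0.048, 1.259, 0, 1.415], TCP at [0.135, 0.507, 0.231] pointing down, gripper open.
Joint ranges: [-2.65, 2.65], [-0.89, 1.7], [-1.18, 1.37], [-2.13, 2.11], [-1.35, 1.29], [-3.14, 3.14]. Speed limits (rad/s): [1.89, 1.89, 2.57, 2.79, 3.14, 3.14].

INTERFACE

Orientations are given as a 3x3 rotation matrix whose columns are the frame's x, y, z axes.
In Python, from cell import manip, imaging, order gives the robot as it stands.
- The arm moves only by the shell command python3 -m handwheel 'ROWS' [FORCE]. ROWS is a JSON object of lists of equal length, an entry for each row: "jaw": the opening, from 0 (shut) to 1 (fully open); "linear": the shift along the world's x, y, z normalised to -1 to 1, where 1 is 0.025 m, a list of three; "spin": the turn about the world's z normalised to -1 to 1, where 1 is 0.5 rad. A call has 1 to 5 rows; each row shifts and turns the commanded pose from where the row before left it; what a row does not reach is not made up. A row lasts 1/12 s, in which the tool goes at most 41.7 mm and 7.16 degrees, less where a joint would pass 70% of its speed; a pose out of reach is approached as far as the arm can. A call with a number of a shift or a turn outside -1 to 1 is refused whole. A call with a gripper value outside its range is refused whole. The fingers move at their own pace and stop on an object; FORCE is the grip in N (left out, the last holds). Time passes only in rows, so rows that do not move let the fingers close. It gives the time, the measured TCP pose, the force, the opening and the grip force at its end, in the units of the state.
- manip.state(): the state, without advancing time (a new reading comes with each control period).
- imaging.get_image(name): name is "side" or "top" or "wrist"; returns a dict with "frame" (420x560x3 uint8, blue, green, red), "vertical_fov" (degrees; the focal length in pixels is half the picture's height over the tangent of half this angle, whatever the lens; pixels are square), "cx", "cy" (the principal point, pixels), "extrinsics" (4x4, takes a point from camera to world coordinates). Camera axes: x right, y down, z forward; pixel columns grow to the right and rows downward; lengths in m; the calibration is good to about 2 mm. A picture is of the moment at which its call begins. There is no depth.
- order.job_done(): hands the job in; it is judged then, once.
The state is a dict: "t": time; "joint_positions": joint angles; "joint_velocities": joint speeds; "tau": joint torques, N m; "position": TCP position; "tool_rot": TCP orientation; "force": force on the tool from outside, world axes, zero at the start; "torque": the same for the moment, N m; "gripper_width": finger opening in m; "finger_force": force on a finger pad.
Only numpy, scipy, OpenCV 4.12 (cv2) and the standard library are available. Lean on these libraries where they do the work, as an engineer would, in place of code of your own. Each camera call takes 0.05 s, during which the arm holds its last target. There are 200 camera calls.

## Working session

There is one attempt and no reset: what is moved stays moved. The work goes in short steps, Python scripts to look and compute and a shell command to move; the robot and the scene stay as the last step left them, time stands still between calls to the robot, and variables do not carry over. Pictures are saved under pics/ and viewed, at most 10 in all, crops included, and the job is handed in when it is done.

```bash
ls; mkdir -p pics; python3 - <<'E'
from cell import manip, imaging
import cv2, numpy as np
s=manip.state()
print({k:np.round(v,3).tolist() for k,v in s.items()})
ims=[]
for n in ("side","top","wrist"):
    d=imaging.get_image(n); cv2.imwrite(f"pics/{n}0.png",d["frame"])
    print(n,d["vertical_fov"],d["cx"],d["cy"],np.round(d["extrinsics"],4).tolist())
E
```

```text
pics
{'t': 0.0, 'joint_positions': [1.156, 0.263, -0.049, 1.259, 0.0, 1.415], 'joint_velocities': [0.001, -0.001, 0.001, -0.001, -0.001, 0.001], 'tau': [-0.002, -63.761, 38.456, 0.013, -0.0, -0.0], 'position': [0.135, 0.507, 0.231], 'tool_rot': [[-0.966, 0.257, -0.0], [0.257, 0.966, -0.001], [0.0, -0.001, -1.0]], 'force': [-0.432, 0.403, -0.187], 'torque': [-0.054, 0.012, -0.022], 'finger_force': 0.0, 'gripper_width': 0.085}
side 49.518974370042514 286.8099641900628 208.61223169855654 [[0.7305, -0.5294, 0.4313, 0.0231], [-0.6827, -0.5513, 0.4795, -0.5394], [-0.0161, -0.6448, -0.7642, 1.052], [0.0, 0.0, 0.0, 1.0]]
top 43.604683617371435 281.140576962141 204.53397127725273 [[-0.0011, -0.9862, 0.1653, 0.2532], [-0.9999, 0.0037, 0.0155, -0.0049], [-0.0159, -0.1653, -0.9861, 1.6977], [0.0, 0.0, 0.0, 1.0]]
wrist 59.93588788915435 288.5524311565108 213.33722625731266 [[0.2565, 0.9191, 0.2992, 0.0585], [0.9666, -0.2434, -0.0808, 0.528], [-0.0014, 0.3099, -0.9508, 0.3732], [0.0, 0.0, 0.0, 1.0]]
```

View pics/side0.png

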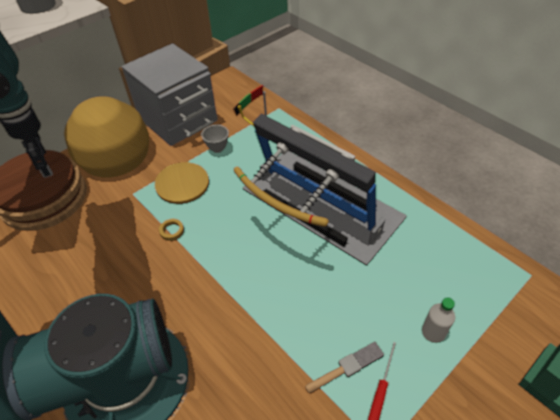

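View pics/top0.png

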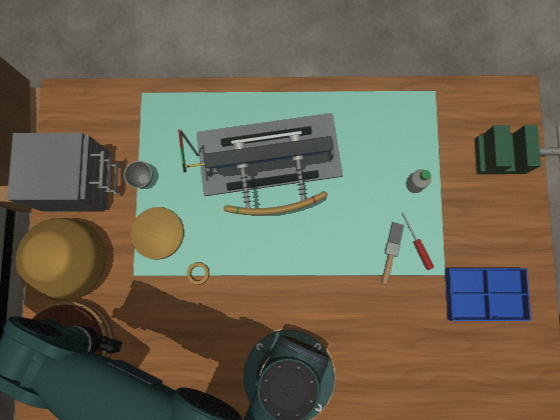

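```bash
python3 - <<'E'
import cv2, numpy as np
s=cv2.imread("pics/side0.png")[80:280,220:420]; t=cv2.imread("pics/top0.png")[105:225,170:350]
cv2.imwrite("pics/crop1.png",np.vstack([cv2.resize(s,(600,600),interpolation=cv2.INTER_NEAREST)]))
cv2.imwrite("pics/crop2.png",cv2.resize(t,(800,533),interpolation=cv2.INTER_NEAREST))
E
```

```text
(no output)
```

View pics/crop1.png

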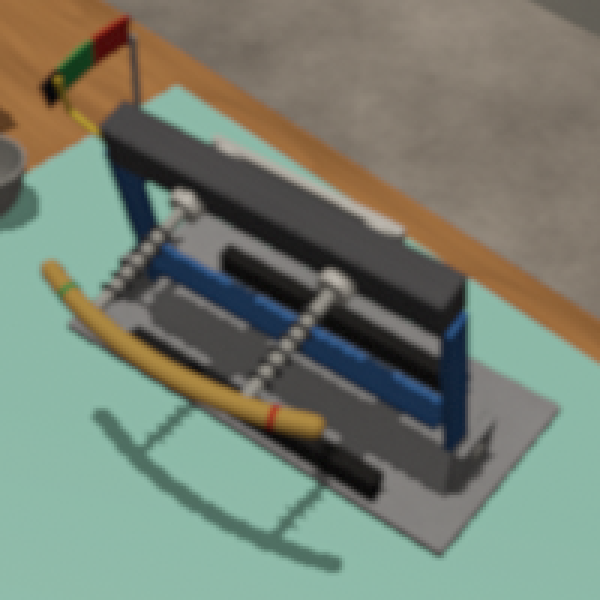

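View pics/crop2.png

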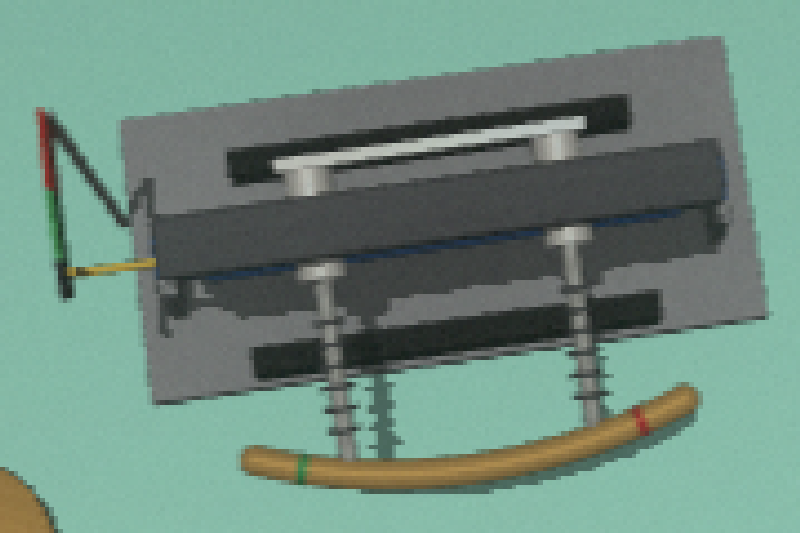

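```bash
cat > geo.py <<'E'
import numpy as np, cv2, json
from cell import imaging
CAM={}
def cam(n,d=None):
    if d is None: d=imaging.get_image(n)
    f=210/np.tan(np.radians(d["vertical_fov"]/2)); E=np.array(d["extrinsics"])
    return d["frame"],f,d["cx"],d["cy"],E
def ray(c,p):
    _,f,cx,cy,E=c; v=E[:3,:3]@np.array([(p[0]-cx)/f,(p[1]-cy)/f,1.]); return E[:3,3],v/np.linalg.norm(v)
def onz(c,p,z):
    o,v=ray(c,p); return o+v*(z-o[2])/v[2]
def tri(c1,p1,c2,p2):
    A=np.zeros((3,3));b=np.zeros(3);R=[ray(c1,p1),ray(c2,p2)]
    for o,v in R:
        M=np.eye(3)-np.outer(v,v);A+=M;b+=M@o
    X=np.linalg.solve(A,b); return X,[np.linalg.norm((np.eye(3)-np.outer(v,v))@(X-o)) for o,v in R]
def proj(c,X):
    _,f,cx,cy,E=c; q=E[:3,:3].T@(np.asarray(X)-E[:3,3]); return np.array([cx+f*q[0]/q[2],cy+f*q[1]/q[2]])
E
python3 - <<'E'
from geo import *
S=cam("side");T=cam("top")
s=lambda x,y:(220+(x+.5)/3-.5,80+(y+.5)/3-.5); t=lambda x,y:(170+(x+.5)/4.444-.5,105+(y+.5)/4.444-.5)
pts={}
for n,a,b in [("green",(67,287),(303,468)),("red",(272,416),(641,420)),("beamLback",(117,103),(152,216)),("beamRfrontTop",(440,302),(720,200)),("bar_endL",(48,266),(246,457)),("bar_endR",(320,428),(692,393)),("ptrtip",(58,82),(68,271)),("plateFR",(440,553),(768,318)),("plateBR",(558,410),(722,38))]:
    X,e=tri(S,s(*a),T,t(*b)); pts[n]=X; print(n,np.round(X,4),np.round(e,4))
d=pts["green"]-pts["red"]; print("ring dist",np.linalg.norm(d),"yaw",np.arctan2(-d[0],d[1]))
C=np.array([onz(T,t(*q),0.01) for q in [(121,118),(722,38),(768,318),(152,404)]]); print(np.round(C,4))
for i,j in [(1,0),(2,3)]:
    d=C[j]-C[i]; print(np.linalg.norm(d),np.arctan2(-d[0],d[1]))
for i,j in [(3,0),(2,1)]:
    d=C[j]-C[i]; print(np.linalg.norm(d),np.arctan2(d[1],d[0]))
print("centre",C.mean(0))
# top-view beam profile
F=T[0]; print(F[int(t(152,216)[1]):,int(t(152,216)[0])].shape)
g=cv2.cvtColor(F,cv2.COLOR_BGR2GRAY)
for x in (225,270,310): print(x,g[130:180,x].tolist())
E
```

```text
green [0.4855 0.142  0.2213] [0.0002 0.0002]
red [ 0.5164 -0.0748  0.2144] [0.0011 0.0011]
beamLback [0.6318 0.2343 0.2853] [0.0043 0.0043]
beamRfrontTop [ 0.6445 -0.1237  0.287 ] [0.0013 0.0013]
bar_endL [0.4941 0.1797 0.2135] [0.0002 0.0002]
bar_endR [ 0.5348 -0.1085  0.2135] [0.0003 0.0003]
ptrtip [0.5974 0.2806 0.2998] [0.0006 0.0006]
plateFR [ 0.6291 -0.1796  0.0151] [0.0005 0.0005]
plateBR [ 0.846  -0.1489  0.0075] [0.0014 0.0014]
ring dist 0.21910365340112914 yaw 0.1415606556675024
[[ 0.7863  0.3035  0.01  ]
 [ 0.8462 -0.1496  0.01  ]
 [ 0.6299 -0.1798  0.01  ]
 [ 0.5671  0.275   0.01  ]]
0.4570227904208646 0.13141944200359265
0.4591185618457123 0.13714098542581046
0.2210161920390275 0.12934693576740436
0.21839494928118575 0.13888396723696922
centre [0.70737543 0.06227812 0.01      ]
(267, 3)
225 [115, 114, 116, 116, 114, 117, 116, 119, 54, 41, 43, 40, 41, 44, 33, 35, 77, 115, 117, 118, 109, 63, 72, 72, 75, 75, 71, 74, 73, 72, 75, 69, 70, 67, 58, 42, 52, 53, 66, 68, 69, 69, 71, 69, 68, 66, 85, 113, 116, 117]
270 [112, 84, 42, 35, 38, 124, 190, 190, 74, 33, 112, 114, 110, 109, 73, 64, 70, 74, 71, 70, 72, 71, 70, 65, 66, 69, 72, 69, 53, 42, 44, 64, 64, 60, 64, 64, 66, 65, 66, 66, 65, 109, 114, 113, 112, 115, 104, 43, 39, 43]
310 [41, 43, 35, 35, 74, 111, 113, 116, 108, 64, 74, 71, 72, 74, 74, 69, 70, 73, 70, 71, 73, 70, 58, 38, 49, 51, 65, 63, 66, 65, 72, 66, 71, 70, 69, 113, 115, 117, 115, 116, 118, 59, 42, 40, 41, 42, 44, 37, 37, 120]
```

```bash
A='{"jaw":[0,0,0,0,0],"linear":[[0.65,-0.94,-0.09],[0.65,-0.94,-0.09],[0.65,-0.94,-0.09],[0.65,-0.94,-0.09],[0.65,-0.94,-0.09]],"spin":[0.2,0.2,0.2,0.2,0]}'
python3 -m handwheel '{"jaw":[0,0,0,0,0],"linear":[[0.65,-0.94,-0.09],[0.65,-0.94,-0.09],[0.65,-0.94,-0.09],[0.65,-0.94,-0.09],[0.65,-0.94,-0.09]],"spin":[0.2,0.2,0.2,0.19,0]}' 30
python3 -m handwheel '{"jaw":[0,0,0,0,0],"linear":[[0.65,-0.94,-0.09],[0.65,-0.94,-0.09],[0.65,-0.94,-0.09],[0.65,-0.94,-0.09],[0.65,-0.94,-0.09]],"spin":[0,0,0,0,0]}'
cat > est.py <<'E'
from geo import *
from cell import manip
import sys,os
YAW=0.136; O=np.array([0.687,0.059]); R=np.array([[np.cos(YAW),-np.sin(YAW)],[np.sin(YAW),np.cos(YAW)]])
BIAS=np.array([0.,0.])
if os.path.exists("cal.json"): CAL=json.load(open("cal.json"))
else: CAL={"L":0,"R":0,"b":[0,0]}
def edge(T,cols):
    g=cv2.cvtColor(T[0],cv2.COLOR_BGR2GRAY).astype(float); xs=[]
    for c in cols:
        r0=int(round(proj(T,np.r_[O+R@[0.075,0],0.288])[1]+ (267-c)*0.125)) # start well behind edge
        col=g[:,c]
        for r in range(r0,r0+50):
            if col[r]>=93>col[r+1] and col[r+2:r+7].max()<88 and col[r-2:r].min()>100:
                rr=r+(col[r]-93)/(col[r]-col[r+1]); X=onz(T,(c,rr),0.285); xs.append((R.T@(X[:2]-O))[0]); break
    return (np.median(xs),len(xs),np.std(xs)) if len(xs)>3 else (np.nan,len(xs),0)
def measure():
    s=manip.state(); T=cam("top"); s2=manip.state()
    f=R.T@((s["force"][:2]+np.array(s2["force"][:2]))/2)-CAL["b"] if False else R.T@((np.array(s["force"][:2])+np.array(s2["force"][:2]))/2)-np.array(CAL["b"])
    p=R.T@(np.array(s2["position"][:2])-O)
    return s2,T,f,p,edge(T,range(206,219)),edge(T,range(315,331))
def theta(e,k): return np.arcsin(np.clip(np.sin(-0.24)+(e[0]-CAL[k])/0.243,-1,1)) if e[1]>3 else np.nan
if __name__=="__main__":
    s,T,f,p,L,Rr=measure()
    print("t %.2f p_f %.4f %.4f z %.4f f_f %.2f %.2f fz %.2f"%(s["t"],*p,s["position"][2],*f,s["force"][2]),"L",np.round(L,4),"R",np.round(Rr,4),"w",s["gripper_width"], "yaw %.3f"%np.arctan2(-s["tool_rot"][0][1],s["tool_rot"][1][1]))
E
python3 est.py; python3 est.py
```

```text
t: 0.67
position: [0.2165, 0.3887, 0.2199]
tool_rot: [[-0.99, -0.141, 0.0], [-0.141, 0.99, -0.0], [-0.0, -0.0, -1.0]]
force: [0.2, 0.5, 0.1]
gripper_width: 0.0256
finger_force: 0.0
t: 1.08
position: [0.2978, 0.2712, 0.2087]
tool_rot: [[-0.991, -0.135, 0.0], [-0.135, 0.991, 0.0], [-0.0, 0.0, -1.0]]
force: [-0.5, 0.4, 0.1]
gripper_width: 0.0001
finger_force: 0.0
t 1.13 p_f -0.3552 0.2600 z 0.2084 f_f 0.27 0.55 fz -0.36 L [-2.77e-02  1.30e+01  3.00e-04] R [-2.66e-02  1.60e+01  4.00e-04] w -1.7745177405466264e-05 yaw 0.134
t 1.18 p_f -0.3560 0.2617 z 0.2086 f_f 0.32 0.20 fz -0.63 L [-2.79e-02  1.30e+01  4.00e-04] R [-2.65e-02  1.60e+01  5.00e-04] w -0.00019391570282014105 yaw 0.132
```

```bash
echo '{"L":-0.0278,"R":-0.0266,"b":[0.05,0.4]}'>cal.json
python3 -m handwheel '{"jaw":[0,0,0,0,0],"linear":[[0.55,-0.81,-0.09],[0.55,-0.81,-0.09],[0.55,-0.81,-0.09],[0.55,-0.81,-0.09],[0.55,-0.81,-0.09]],"spin":[0,0,0,0,0]}' >/dev/null
python3 -m handwheel '{"jaw":[0,0,0,0,0],"linear":[[0.55,-0.81,-0.09],[0.55,-0.81,-0.09],[0.48,0.065,0],[0.48,0.065,0],[0.48,0.065,0]],"spin":[0,0,0,0,0]}' | head -2
python3 est.py
python3 -m handwheel '{"jaw":[0],"linear":[[0,0,0]],"spin":[0]}' | head -2; python3 est.py
```

```text
t: 2.02
position: [0.4304, 0.1363, 0.1931]
t 2.07 p_f -0.2417 0.1114 z 0.1930 f_f 0.48 -0.75 fz -1.97 L [-2.8e-02  1.3e+01  4.0e-04] R [-2.67e-02  1.60e+01  5.00e-04] w -0.00010430544817806619 yaw 0.136
t: 2.15
position: [0.4303, 0.1365, 0.1928]
t 2.20 p_f -0.2446 0.1115 z 0.1928 f_f -0.27 -1.16 fz 1.05 L [-2.78e-02  1.30e+01  3.00e-04] R [-2.67e-02  1.60e+01  5.00e-04] w 1.852036551401486e-05 yaw 0.136
```

```bash

python3 -m handwheel '{"jaw":[0,0,0,0,0],"linear":[[0.48,0.065,0],[0.48,0.065,0],[0.48,0.065,0.08],[0.48,0.065,0.08],[0.48,0.065,0.08]],"spin":[0,0,0,0,0]}' | head -2
python3 -m handwheel '{"jaw":[0,0],"linear":[[0,0,0],[0,0,0]],"spin":[0,0]}' | head -4
python3 est.py; python3 est.py
```

```text
t: 2.62
position: [0.4889, 0.1444, 0.1991]
t: 2.78
position: [0.4886, 0.1441, 0.1987]
tool_rot: [[-0.991, -0.136, -0.001], [-0.136, 0.991, 0.0], [0.001, 0.0, -1.0]]
force: [-3.5, 1.4, -1.4]
t 2.83 p_f -0.1853 0.1112 z 0.1987 f_f -3.90 1.85 fz -0.70 L [-2.79e-02  1.30e+01  4.00e-04] R [-2.68e-02  1.60e+01  4.00e-04] w 6.000272207199849e-06 yaw 0.136
t 2.88 p_f -0.1854 0.1111 z 0.1988 f_f -3.31 2.01 fz -0.65 L [-2.79e-02  1.30e+01  3.00e-04] R [-2.68e-02  1.60e+01  4.00e-04] w -0.00026151860512633443 yaw 0.136
```

```bash
cat > ctl.py <<'E'
# usage: ctl.py thstar ytarget rows m k
from est import *
import sys
a=[float(v) for v in sys.argv[1:]]
thS,yT,n=a[0],a[1],a[2]; m=a[3] if len(a)>3 else 1.0; k=a[4] if len(a)>4 else 1.0
XC0=CAL.get("xc",-0.220)
def prof(y):
    yc=max(abs(y)-0.0145,0); return 0.4-np.sqrt(0.41**2-yc**2)+0.01
def xc(y): return XC0+prof(y)-prof(0.11)
def s_of(p,y,th): return .16-(.2*np.sin(th)-(-.2029+p-xc(y)))/np.cos(th)
def p_of(s,y,th): return -(.16-s)*np.cos(th)+.2*np.sin(th)+.2029+xc(y)
Fb=lambda th: 7.7+(th+.24)*(-34.3)
if __name__=="__main__":
    s,T,f,p,L,Rr=measure(); tL,tR=theta(L,"L"),theta(Rr,"R"); th=np.nanmean([tL,tR]); sp=s_of(p[0],p[1],th)
    H=json.load(open("hist.json")) if os.path.exists("hist.json") else []
    H.append([s["t"],th,sp,float(p[0]),float(p[1])]); json.dump(H,open("hist.json","w"))
    dt=n/12; w=(th-H[-2][1])/(s["t"]-H[-2][0]) if len(H)>1 else 0
    print("t %.2f th %.3f (L %.3f n%d, R %.3f n%d) w %.3f | Fx %.2f Fy %.2f model F %.2f bal %.2f | p %.4f y %.4f z %.4f"%(s["t"],th,tL,L[1],tR,Rr[1],w,*f,100*sp,m*Fb(th),*p,s["position"][2]))
    if len(H)>2:
        Fm=50*(sp+H[-2][2]); thm=(th+H[-2][1])/2; print("m est %.2f"%((Fm-20*w)/Fb(thm)))
    tp=thS+(th-thS)*np.exp(-k*dt); Fd=m*Fb(tp)-20*k*(tp-thS); d=np.array([p_of(Fd/100,yT,tp)-p[0],yT-p[1]])
    print("pred th %.3f F %.2f -> move fx %.4f fy %.4f ; per row linear:"%(tp,Fd,*d),np.round(R@d/n/0.025,3))
E
python3 -m handwheel '{"jaw":[0,0,0,0,0],"linear":[[0.238,0.033,0.06],[0.238,0.033,0.06],[0.238,0.033,0.06],[0.238,0.033,0.06],[0.238,0.033,0.06]],"spin":[0,0,0,0,0]}' | head -1
python3 ctl.py -0.15 0.11 5; python3 ctl.py -0.15 0.11 5
```

```text
t: 3.3
t 3.35 th -0.156 (L -0.071 n13, R -0.241 n16) w 0.000 | Fx -6.58 Fy 3.27 model F 5.35 bal 4.83 | p -0.1532 y 0.1109 z 0.2067
pred th -0.154 F 4.84 -> move fx -0.0049 fy -0.0009 ; per row linear: [-0.038 -0.013]
t 3.40 th -0.154 (L -0.068 n13, R -0.241 n16) w 0.039 | Fx -6.81 Fy 3.14 model F 5.27 bal 4.77 | p -0.1537 y 0.1109 z 0.2065
pred th -0.153 F 4.77 -> move fx -0.0048 fy -0.0009 ; per row linear: [-0.037 -0.012]
```

```bash
rm hist.json; sed -i 's/th=np.nanmean(\[tL,tR\])/th=tL if len(a)>5 and a[5]==1 else tR/' ctl.py
python3 -c "
from geo import *
T=cam('top');cv2.imwrite('pics/top1.png',cv2.resize(T[0][80:300,150:370],(660,660)[:2])[:600])
S=cam('side')"; python3 ctl.py -0.15 0.11 5
```

```text
t 3.55 th -0.241 (L -0.072 n13, R -0.241 n16) w 0.000 | Fx -6.47 Fy 2.56 model F 6.76 bal 7.75 | p -0.1545 y 0.1109 z 0.2064
pred th -0.210 F 7.88 -> move fx 0.0162 fy -0.0009 ; per row linear: [0.13 0.01]
```

View pics/top1.png

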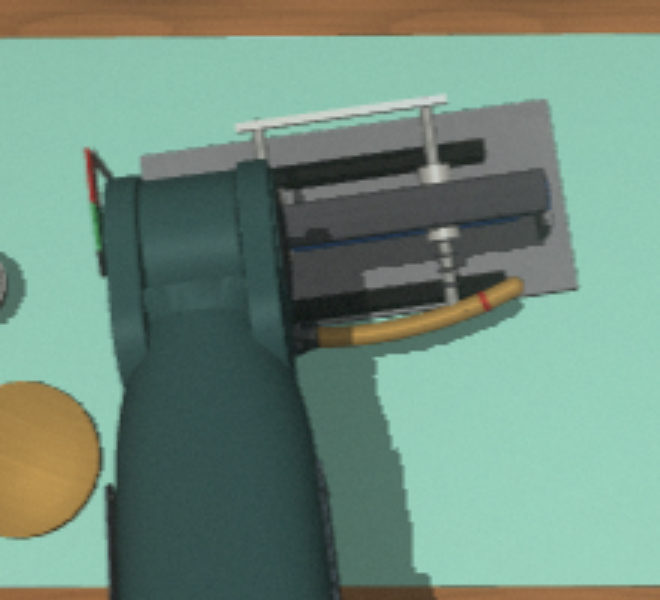

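```bash

python3 -m handwheel '{"jaw":[0,0,0,0],"linear":[[0.12,0.015,0.05],[0.12,0.015,0.05],[0.12,0.015,0.05],[0.12,0.015,0.05]],"spin":[0,0,0,0]}' | head -1
python3 ctl.py -0.15 0.11 5; python3 ctl.py -0.15 0.11 5;
```

```text
t: 3.88
t 3.93 th -0.241 (L 0.003 n13, R -0.241 n16) w 0.000 | Fx -6.93 Fy 2.26 model F 8.03 bal 7.74 | p -0.1421 y 0.1107 z 0.2114
pred th -0.210 F 7.88 -> move fx 0.0038 fy -0.0007 ; per row linear: [ 0.031 -0.002]
t 3.98 th -0.242 (L 0.006 n13, R -0.242 n16) w -0.005 | Fx -7.38 Fy 2.06 model F 8.01 bal 7.75 | p -0.1423 y 0.1107 z 0.2113
m est 1.05
pred th -0.210 F 7.89 -> move fx 0.0041 fy -0.0007 ; per row linear: [ 0.034 -0.001]
```

```bash

python3 -m handwheel '{"jaw":[0,0,0],"linear":[[0.08,0.01,0],[0.08,0.01,0],[0.08,0.01,0]],"spin":[0,0,0]}' | head -1
python3 ctl.py -0.15 0.11 5;
python3 -m handwheel '{"jaw":[0,0],"linear":[[0,0,0],[0,0,0]],"spin":[0,0]}' | head -1
python3 ctl.py -0.15 0.11 5;
```

```text
t: 4.23
t 4.28 th -0.241 (L 0.032 n13, R -0.241 n16) w 0.001 | Fx -9.38 Fy 1.79 model F 8.63 bal 7.74 | p -0.1363 y 0.1106 z 0.2116
m est 1.07
pred th -0.210 F 7.88 -> move fx -0.0020 fy -0.0006 ; per row linear: [-0.015 -0.007]
t: 4.45
t 4.50 th -0.241 (L 0.032 n13, R -0.241 n16) w 0.000 | Fx -8.52 Fy 2.02 model F 8.59 bal 7.74 | p -0.1367 y 0.1106 z 0.2115
m est 1.11
pred th -0.210 F 7.87 -> move fx -0.0016 fy -0.0006 ; per row linear: [-0.012 -0.006]
```

```bash

python3 -m handwheel '{"jaw":[0,0,0],"linear":[[0.08,0.01,0],[0.08,0.01,0],[0.08,0.01,0]],"spin":[0,0,0]}' | head -1
python3 ctl.py -0.15 0.11 5 1.15;
python3 -m handwheel '{"jaw":[0],"linear":[[0,0,0]],"spin":[0]}' | head -1
python3 ctl.py -0.15 0.11 5 1.15;
```

```text
t: 4.75
t 4.80 th -0.242 (L 0.066 n13, R -0.242 n16) w -0.002 | Fx -10.03 Fy 1.77 model F 9.25 bal 8.92 | p -0.1303 y 0.1105 z 0.2116
m est 1.16
pred th -0.210 F 8.89 -> move fx 0.0020 fy -0.0005 ; per row linear: [ 0.016 -0.002]
t: 4.88
t 4.93 th -0.241 (L 0.066 n13, R -0.241 n16) w 0.003 | Fx -9.20 Fy 2.32 model F 9.22 bal 8.90 | p -0.1306 y 0.1105 z 0.2116
m est 1.18
pred th -0.210 F 8.88 -> move fx 0.0022 fy -0.0005 ; per row linear: [ 0.018 -0.002]
```

```bash

python3 -m handwheel '{"jaw":[0,0,0],"linear":[[0.08,0.01,0],[0.08,0.01,0],[0.08,0.01,0]],"spin":[0,0,0]}' | head -1
python3 ctl.py -0.15 0.11 5 1.2;
python3 -m handwheel '{"jaw":[0],"linear":[[0,0,0]],"spin":[0]}' | head -1
python3 ctl.py -0.15 0.11 5 1.2;
```

```text
t: 5.18
t 5.23 th -0.241 (L 0.099 n13, R -0.241 n16) w 0.000 | Fx -10.89 Fy 2.22 model F 9.86 bal 9.29 | p -0.1244 y 0.1105 z 0.2116
m est 1.23
pred th -0.210 F 9.21 -> move fx -0.0009 fy -0.0005 ; per row linear: [-0.006 -0.005]
t: 5.32
t 5.37 th -0.241 (L 0.099 n13, R -0.241 n16) w 0.000 | Fx -10.01 Fy 1.44 model F 9.83 bal 9.28 | p -0.1247 y 0.1104 z 0.2115
m est 1.27
pred th -0.210 F 9.21 -> move fx -0.0005 fy -0.0004 ; per row linear: [-0.004 -0.004]
```

```bash

python3 -m handwheel '{"jaw":[0,0,0],"linear":[[0.066,0.009,0],[0.066,0.009,0],[0.066,0.009,0]],"spin":[0,0,0]}' | head -1
python3 ctl.py -0.15 0.11 5 1.25;
python3 -m handwheel '{"jaw":[0],"linear":[[0,0,0]],"spin":[0]}' | head -1
python3 ctl.py -0.15 0.11 5 1.25;
```

```text
t: 5.62
t 5.67 th -0.241 (L 0.127 n13, R -0.241 n16) w 0.001 | Fx -11.21 Fy 2.62 model F 10.35 bal 9.66 | p -0.1195 y 0.1105 z 0.2116
m est 1.30
pred th -0.210 F 9.53 -> move fx -0.0025 fy -0.0005 ; per row linear: [-0.019 -0.006]
t: 5.75
t 5.80 th -0.242 (L 0.128 n13, R -0.242 n16) w -0.009 | Fx -10.76 Fy 1.71 model F 10.35 bal 9.72 | p -0.1198 y 0.1105 z 0.2115
m est 1.36
pred th -0.211 F 9.59 -> move fx -0.0018 fy -0.0005 ; per row linear: [-0.014 -0.006]
```

```bash

python3 -m handwheel '{"jaw":[0,0,0,0],"linear":[[0,0,0.06],[0,0,0.06],[0.08,0.01,0.06],[0.08,0.01,0.06]],"spin":[0,0,0,0]}' | head -1
python3 ctl.py -0.15 0.11 5 1.3;
python3 -m handwheel '{"jaw":[0],"linear":[[0,0,0.04]],"spin":[0]}' | head -1
python3 ctl.py -0.15 0.11 5 1.3;
```

```text
t: 6.13
t 6.18 th -0.222 (L 0.162 n13, R -0.222 n16) w 0.053 | Fx -9.54 Fy 3.30 model F 10.40 bal 9.20 | p -0.1156 y 0.1106 z 0.2173
m est 1.25
pred th -0.197 F 9.06 -> move fx -0.0088 fy -0.0006 ; per row linear: [-0.069 -0.014]
t: 6.27
t 6.32 th -0.211 (L 0.164 n13, R -0.211 n16) w 0.078 | Fx -10.14 Fy 3.15 model F 10.18 bal 8.74 | p -0.1158 y 0.1106 z 0.2182
m est 1.27
pred th -0.191 F 8.61 -> move fx -0.0116 fy -0.0006 ; per row linear: [-0.092 -0.018]
```

```bash

python3 -m handwheel '{"jaw":[0,0,0,0,0],"linear":[[-0.09,-0.013,0],[-0.09,-0.013,0],[-0.09,-0.013,0],[-0.09,-0.013,0],[-0.09,-0.013,0]],"spin":[0,0,0,0,0]}' | head -1
python3 ctl.py -0.12 0.11 5 1.27 1.2
```

```text
t: 6.73
t 6.78 th -0.180 (L 0.099 n13, R -0.180 n16) w 0.069 | Fx -7.35 Fy 3.27 model F 8.40 bal 7.14 | p -0.1274 y 0.1106 z 0.2183
m est 1.28
pred th -0.156 F 6.99 -> move fx -0.0098 fy -0.0006 ; per row linear: [-0.077 -0.015]
```

```bash

python3 -m handwheel '{"jaw":[0,0,0,0,0],"linear":[[-0.08,-0.014,0],[-0.08,-0.014,0],[-0.08,-0.014,0],[-0.08,-0.014,0],[-0.08,-0.014,0]],"spin":[0,0,0,0,0]}' | head -1
python3 ctl.py -0.12 0.11 5 1.27 1.2
```

```text
t: 7.2
t 7.25 th -0.161 (L 0.042 n13, R -0.161 n16) w 0.040 | Fx -6.00 Fy 3.30 model F 7.07 bal 6.33 | p -0.1373 y 0.1101 z 0.2184
m est 1.31
pred th -0.145 F 6.22 -> move fx -0.0054 fy -0.0001 ; per row linear: [-0.043 -0.007]
```

```bash

python3 -m handwheel '{"jaw":[0,0,0,0,0],"linear":[[-0.038,-0.006,0],[-0.038,-0.006,0],[-0.038,-0.006,0],[-0.038,-0.006,0],[-0.038,-0.006,0]],"spin":[0,0,0,0,0]}' | head -1
python3 ctl.py -0.12 0.11 5 1.3 1.2
```

```text
t: 7.67
t 7.72 th -0.154 (L 0.021 n13, R -0.154 n16) w 0.015 | Fx -5.18 Fy 3.33 model F 6.48 bal 6.16 | p -0.1418 y 0.1100 z 0.2184
m est 1.33
pred th -0.140 F 6.06 -> move fx -0.0018 fy 0.0000 ; per row linear: [-0.014 -0.002]
```

```bash

python3 -m handwheel '{"jaw":[0,0,0,0,0],"linear":[[0.01,0,0],[0,0,0],[0,0,0],[0,0,0],[0,0,0]],"spin":[0,0,0,0,0]}' | head -1
python3 ctl.py -0.11 0.11 5 1.33 1.2
```

```text
t: 8.13
t 8.18 th -0.154 (L 0.022 n13, R -0.154 n16) w -0.000 | Fx -6.10 Fy 3.46 model F 6.53 bal 6.30 | p -0.1413 y 0.1100 z 0.2184
m est 1.37
pred th -0.136 F 6.15 -> move fx -0.0006 fy 0.0000 ; per row linear: [-0.005 -0.   ]
```

```bash

python3 -m handwheel '{"jaw":[0,0,0,0,0],"linear":[[0.04,0.005,0.02],[0.04,0.005,0.02],[0.02,0.003,0.02],[0,0,0.02],[0,0,0.02]],"spin":[0,0,0,0,0]}' | head -1
python3 ctl.py -0.115 0.11 5 1.35 1.2
```

```text
t: 8.6
t 8.65 th -0.137 (L 0.037 n13, R -0.137 n15) w 0.035 | Fx -4.94 Fy 2.20 model F 6.49 bal 5.63 | p -0.1387 y 0.1098 z 0.2210
m est 1.30
pred th -0.128 F 5.55 -> move fx -0.0076 fy 0.0002 ; per row linear: [-0.061 -0.007]
```

```bash

python3 -m handwheel '{"jaw":[0,0,0,0,0],"linear":[[-0.06,-0.008,0],[-0.06,-0.008,0],[-0.06,-0.008,0],[-0.06,-0.008,0],[-0.06,-0.008,0]],"spin":[0,0,0,0,0]}' | head -1
python3 ctl.py -0.115 0.11 5 1.33 1.2
```

```text
t: 9.07
t 9.12 th -0.126 (L -0.001 n13, R -0.126 n15) w 0.023 | Fx -4.42 Fy 1.15 model F 5.50 bal 5.05 | p -0.1464 y 0.1098 z 0.2210
m est 1.39
pred th -0.122 F 5.01 -> move fx -0.0041 fy 0.0002 ; per row linear: [-0.032 -0.003]
```

```bash

python3 -m handwheel '{"jaw":[0,0,0,0,0],"linear":[[-0.03,-0.004,0],[-0.03,-0.004,0],[-0.03,-0.004,0],[-0.03,-0.004,0],[-0.03,-0.004,0]],"spin":[0,0,0,0,0]}' | head -1
python3 ctl.py -0.115 0.102 5 1.33 1.2
```

```text
t: 9.53
t 9.58 th -0.123 (L -0.023 n13, R -0.123 n15) w 0.006 | Fx -4.09 Fy 2.09 model F 5.11 bal 4.92 | p -0.1499 y 0.1097 z 0.2210
m est 1.38
pred th -0.120 F 4.89 -> move fx -0.0033 fy -0.0077 ; per row linear: [-0.018 -0.064]
```

```bash

python3 -m handwheel '{"jaw":[0,0,0,0,0],"linear":[[-0.018,-0.09,0],[-0.018,-0.09,0],[-0.018,-0.09,0],[-0.018,-0.09,0],[-0.018,-0.09,0]],"spin":[0,0,0,0,0]}' | head -1
python3 ctl.py -0.115 0.088 5 1.37 1.2
```

```text
t: 10.0
t 10.05 th -0.128 (L -0.041 n13, R -0.128 n15) w -0.009 | Fx -3.81 Fy 0.97 model F 5.07 bal 5.27 | p -0.1536 y 0.0982 z 0.2211
m est 1.40
pred th -0.123 F 5.22 -> move fx 0.0004 fy -0.0102 ; per row linear: [ 0.014 -0.081]
```

```bash

python3 -m handwheel '{"jaw":[0,0,0,0,0],"linear":[[0.022,-0.08,0],[0.022,-0.08,0],[0.022,-0.08,0],[0.022,-0.08,0],[0.022,-0.08,0]],"spin":[0,0,0,0,0]}' | head -1
python3 ctl.py -0.115 0.078 5 1.38 1.2
```

```text
t: 10.47
t 10.52 th -0.134 (L -0.029 n13, R -0.134 n15) w -0.014 | Fx -5.02 Fy 1.64 model F 5.55 bal 5.61 | p -0.1520 y 0.0881 z 0.2210
m est 1.41
pred th -0.127 F 5.54 -> move fx -0.0005 fy -0.0101 ; per row linear: [ 0.007 -0.08 ]
```

```bash

python3 -m handwheel '{"jaw":[0,0,0,0,0],"linear":[[0.04,-0.078,0],[0.035,-0.078,0],[0.025,-0.078,0],[0.025,-0.078,0],[0.025,-0.078,0]],"spin":[0,0,0,0,0]}' | head -1
python3 ctl.py -0.115 0.068 5 1.42 1.2
```

```text
t: 10.93
t 10.98 th -0.136 (L 0.010 n13, R -0.136 n15) w -0.004 | Fx -5.26 Fy 1.53 model F 5.99 bal 5.87 | p -0.1497 y 0.0780 z 0.2210
m est 1.43
pred th -0.128 F 5.77 -> move fx -0.0021 fy -0.0100 ; per row linear: [-0.006 -0.082]
```

```bash

python3 -m handwheel '{"jaw":[0,0,0,0,0],"linear":[[0.04,-0.078,0],[0.03,-0.078,0],[0.025,-0.078,0],[0.02,-0.078,0],[0.02,-0.078,0]],"spin":[0,0,0,0,0]}' | head -1
python3 ctl.py -0.115 0.058 5 1.45 1.2
```

```text
t: 11.4
t 11.45 th -0.131 (L 0.033 n13, R -0.131 n15) w 0.010 | Fx -5.54 Fy 1.92 model F 6.25 bal 5.77 | p -0.1478 y 0.0679 z 0.2210
m est 1.46
pred th -0.125 F 5.68 -> move fx -0.0056 fy -0.0099 ; per row linear: [-0.033 -0.085]
```

```bash

python3 -m handwheel '{"jaw":[0,0,0,0,0],"linear":[[-0.015,-0.082,0],[-0.015,-0.082,0],[-0.015,-0.082,0],[-0.015,-0.082,0],[-0.015,-0.082,0]],"spin":[0,0,0,0,0]}' | head -1
python3 ctl.py -0.115 0.048 5 1.47 1.2
```

```text
t: 11.87
t 11.92 th -0.121 (L 0.024 n11, R -0.121 n15) w 0.022 | Fx -4.48 Fy 1.76 model F 5.84 bal 5.33 | p -0.1511 y 0.0580 z 0.2210
m est 1.47
pred th -0.119 F 5.30 -> move fx -0.0059 fy -0.0100 ; per row linear: [-0.036 -0.085]
```

```bash

python3 -m handwheel '{"jaw":[0,0,0,0,0],"linear":[[-0.04,-0.085,0],[-0.036,-0.085,0],[-0.036,-0.085,0],[-0.036,-0.085,0],[-0.036,-0.085,0]],"spin":[0,0,0,0,0]}' | head -1
python3 ctl.py -0.115 0.038 5 1.48 1.2
```

```text
t: 12.33
t 12.38 th -0.114 (L -0.113 n12, R -0.114 n15) w 0.016 | Fx -4.11 Fy 1.62 model F 5.19 bal 4.98 | p -0.1571 y 0.0480 z 0.2211
m est 1.48
pred th -0.114 F 4.99 -> move fx -0.0027 fy -0.0100 ; per row linear: [-0.011 -0.082]
```

```bash

python3 -m handwheel '{"jaw":[0,0,0,0,0],"linear":[[-0.025,-0.083,0],[-0.02,-0.083,0],[-0.018,-0.083,0],[-0.018,-0.083,0],[-0.018,-0.083,0]],"spin":[0,0,0,0,0]}' | head -1
python3 ctl.py -0.115 0.028 5 1.49 1.2
```

```text
t: 12.8
t 12.85 th -0.112 (L -0.111 n13, R -0.112 n16) w 0.003 | Fx -3.88 Fy 0.58 model F 4.85 bal 4.95 | p -0.1609 y 0.0380 z 0.2210
m est 1.48
pred th -0.113 F 4.96 -> move fx 0.0004 fy -0.0100 ; per row linear: [ 0.014 -0.079]
```

```bash

python3 -m handwheel '{"jaw":[0,0,0,0,0],"linear":[[0.012,-0.08,0],[0.012,-0.08,0],[0.012,-0.08,0],[0.012,-0.08,0],[0.012,-0.08,0]],"spin":[0,0,0,0,0]}' | head -1
python3 ctl.py -0.115 0.018 5 1.48 1.2
```

```text
t: 13.27
t 13.32 th -0.112 (L -0.111 n13, R -0.112 n15) w -0.000 | Fx -4.73 Fy 1.09 model F 4.93 bal 4.91 | p -0.1606 y 0.0280 z 0.2210
m est 1.47
pred th -0.113 F 4.93 -> move fx -0.0004 fy -0.0100 ; per row linear: [ 0.008 -0.079]
```

```bash

python3 -m handwheel '{"jaw":[0,0,0,0,0],"linear":[[0.008,-0.079,0],[0.008,-0.079,0],[0.008,-0.079,0],[0.008,-0.079,0],[0.008,-0.079,0]],"spin":[0,0,0,0,0]}' | head -1
python3 ctl.py -0.115 0.008 5 1.48 1.2 1
```

```text
t: 13.73
t 13.78 th -0.111 (L -0.111 n13, R -0.112 n15) w 0.002 | Fx -4.16 Fy 0.67 model F 4.89 bal 4.85 | p -0.1610 y 0.0180 z 0.2210
m est 1.47
pred th -0.113 F 4.88 -> move fx -0.0004 fy -0.0100 ; per row linear: [ 0.007 -0.08 ]
```

```bash

python3 -m handwheel '{"jaw":[0,0,0,0,0],"linear":[[0.004,-0.08,0],[0.006,-0.08,0],[0.006,-0.08,0],[0.006,-0.08,0],[0.006,-0.08,0]],"spin":[0,0,0,0,0]}' | head -1
python3 ctl.py -0.115 -0.002 5 1.47 1.2 1
```

```text
t: 14.2
t 14.25 th -0.112 (L -0.112 n13, R -0.113 n15) w -0.002 | Fx -3.26 Fy 1.22 model F 4.84 bal 4.87 | p -0.1616 y 0.0080 z 0.2210
m est 1.49
pred th -0.113 F 4.89 -> move fx 0.0002 fy -0.0100 ; per row linear: [ 0.013 -0.079]
```

```bash

python3 -m handwheel '{"jaw":[0,0,0,0,0],"linear":[[0.014,-0.079,0],[0.013,-0.079,0],[0.013,-0.079,0],[0.013,-0.079,0],[0.013,-0.079,0]],"spin":[0,0,0,0,0]}' | head -1
python3 ctl.py -0.115 -0.012 5 1.48 1.2 1
```

```text
t: 14.67
t 14.72 th -0.115 (L -0.115 n13, R -0.116 n15) w -0.005 | Fx -4.27 Fy 0.36 model F 4.92 bal 5.03 | p -0.1613 y -0.0020 z 0.2210
m est 1.49
pred th -0.115 F 5.03 -> move fx 0.0011 fy -0.0100 ; per row linear: [ 0.02  -0.078]
```

```bash

python3 -m handwheel '{"jaw":[0,0,0,0,0],"linear":[[0.026,-0.078,0],[0.024,-0.078,0],[0.022,-0.078,0],[0.022,-0.078,0],[0.022,-0.078,0]],"spin":[0,0,0,0,0]}' | head -1
python3 ctl.py -0.115 -0.022 5 1.48 1.2 1
```

```text
t: 15.13
t 15.18 th -0.124 (L -0.124 n13, R -0.124 n15) w -0.019 | Fx -5.01 Fy 0.50 model F 5.25 bal 5.49 | p -0.1597 y -0.0121 z 0.2210
m est 1.54
pred th -0.120 F 5.44 -> move fx 0.0026 fy -0.0099 ; per row linear: [ 0.032 -0.076]
```

```bash

python3 -m handwheel '{"jaw":[0,0,0,0,0],"linear":[[0.09,-0.073,0],[0.07,-0.073,0],[0.05,-0.073,0],[0.05,-0.073,0],[0.045,-0.073,0]],"spin":[0,0,0,0,0]}' | head -1
python3 ctl.py -0.115 -0.032 5 1.53 1.2 1
```

```text
t: 15.6
t 15.65 th -0.132 (L -0.132 n13, R -0.132 n15) w -0.018 | Fx -5.46 Fy 1.35 model F 6.04 bal 6.11 | p -0.1534 y -0.0220 z 0.2210
m est 1.56
pred th -0.125 F 6.01 -> move fx 0.0013 fy -0.0100 ; per row linear: [ 0.021 -0.078]
```

```bash

python3 -m handwheel '{"jaw":[0,0,0,0,0],"linear":[[0.13,-0.07,0],[0.1,-0.07,0],[0.04,-0.075,0],[0.02,-0.075,0],[0.01,-0.075,0]],"spin":[0,0,0,0,0]}' | head -1
python3 ctl.py -0.115 -0.042 5 1.55 1.2 1
```

```text
t: 16.07
t 16.12 th -0.132 (L -0.132 n13, R -0.133 n15) w -0.001 | Fx -5.53 Fy 0.35 model F 6.62 bal 6.22 | p -0.1474 y -0.0321 z 0.2210
m est 1.59
pred th -0.126 F 6.11 -> move fx -0.0032 fy -0.0099 ; per row linear: [-0.015 -0.082]
```

```bash

python3 -m handwheel '{"jaw":[0,0,0,0,0],"linear":[[0.012,-0.079,0],[0.012,-0.079,0],[0.012,-0.079,0],[0.012,-0.079,0],[0.012,-0.079,0]],"spin":[0,0,0,0,0]}' | head -1
python3 ctl.py -0.115 -0.052 5 1.57 1.2 1
```

```text
t: 16.53
t 16.58 th -0.130 (L -0.130 n13, R -0.130 n14) w 0.006 | Fx -6.17 Fy 0.86 model F 6.52 bal 6.15 | p -0.1473 y -0.0421 z 0.2210
m est 1.63
pred th -0.124 F 6.05 -> move fx -0.0028 fy -0.0099 ; per row linear: [-0.012 -0.082]
```

```bash

python3 -m handwheel '{"jaw":[0,0,0,0,0],"linear":[[0.04,-0.077,0],[0.03,-0.077,0],[0.015,-0.078,0],[0.012,-0.078,0],[0.012,-0.078,0]],"spin":[0,0,0,0,0]}' | head -1
python3 ctl.py -0.115 -0.062 5 1.6 1.2 1
```

```text
t: 17.0
t 17.05 th -0.126 (L -0.126 n13, R -0.078 n14) w 0.008 | Fx -6.02 Fy 0.07 model F 6.52 bal 6.07 | p -0.1459 y -0.0522 z 0.2210
m est 1.65
pred th -0.122 F 5.99 -> move fx -0.0033 fy -0.0098 ; per row linear: [-0.016 -0.082]
```

```bash

python3 -m handwheel '{"jaw":[0,0,0,0,0],"linear":[[0.006,-0.08,0],[0.005,-0.08,0],[0.005,-0.08,0],[0.005,-0.08,0],[0.005,-0.08,0]],"spin":[0,0,0,0,0]}' | head -1
python3 ctl.py -0.115 -0.072 5 1.64 1.2 1
```

```text
t: 17.47
t 17.52 th -0.122 (L -0.122 n13, R -0.076 n14) w 0.008 | Fx -5.23 Fy 0.80 model F 6.27 bal 6.01 | p -0.1466 y -0.0622 z 0.2210
m est 1.67
pred th -0.119 F 5.95 -> move fx -0.0013 fy -0.0098 ; per row linear: [ 0.    -0.079]
```

```bash

python3 -m handwheel '{"jaw":[0,0,0,0,0],"linear":[[0.012,-0.079,0],[0.008,-0.079,0],[0.006,-0.079,0],[0.006,-0.079,0],[0.006,-0.079,0]],"spin":[0,0,0,0,0]}' | head -1
python3 ctl.py -0.115 -0.082 5 1.67 1.2 1
```

```text
t: 17.93
t 17.98 th -0.119 (L -0.119 n13, R -0.078 n16) w 0.006 | Fx -5.00 Fy 0.38 model F 6.05 bal 5.95 | p -0.1470 y -0.0721 z 0.2211
m est 1.67
pred th -0.118 F 5.92 -> move fx 0.0006 fy -0.0099 ; per row linear: [ 0.015 -0.078]
```

```bash

python3 -m handwheel '{"jaw":[0,0,0,0,0],"linear":[[0.018,-0.078,0],[0.018,-0.078,0],[0.016,-0.078,0],[0.016,-0.078,0],[0.016,-0.078,0]],"spin":[0,0,0,0,0]}' | head -1
python3 ctl.py -0.115 -0.092 5 1.68 1.2 1
```

```text
t: 18.4
t 18.45 th -0.117 (L -0.117 n13, R -0.066 n15) w 0.006 | Fx -4.56 Fy -0.62 model F 5.93 bal 5.83 | p -0.1461 y -0.0821 z 0.2210
m est 1.67
pred th -0.116 F 5.82 -> move fx 0.0008 fy -0.0099 ; per row linear: [ 0.017 -0.078]
```

```bash

python3 -m handwheel '{"jaw":[0,0,0,0,0],"linear":[[0.017,-0.078,0],[0.017,-0.078,0],[0.017,-0.078,0],[0.017,-0.078,0],[0.017,-0.078,0]],"spin":[0,0,0,0,0]}' | head -1
python3 ctl.py -0.115 -0.102 5 1.67 1.2 1
```

```text
t: 18.87
t 18.92 th -0.116 (L -0.116 n13, R -0.044 n16) w 0.002 | Fx -4.87 Fy -0.61 model F 5.82 bal 5.75 | p -0.1453 y -0.0920 z 0.2210
m est 1.69
pred th -0.116 F 5.74 -> move fx 0.0014 fy -0.0100 ; per row linear: [ 0.022 -0.078]
```

```bash

python3 -m handwheel '{"jaw":[0,0,0,0,0],"linear":[[0.023,-0.078,0],[0.023,-0.078,0],[0.023,-0.078,0],[0.023,-0.078,0],[0.023,-0.078,0]],"spin":[0,0,0,0,0]}' | head -1
python3 ctl.py -0.115 -0.110 5 1.68 1.2 1
```

```text
t: 19.33
t 19.38 th -0.118 (L -0.118 n13, R -0.014 n16) w -0.004 | Fx -4.93 Fy -0.30 model F 5.80 bal 5.88 | p -0.1437 y -0.1020 z 0.2210
m est 1.69
pred th -0.117 F 5.86 -> move fx 0.0026 fy -0.0080 ; per row linear: [ 0.029 -0.06 ]
```

```bash

python3 -m handwheel '{"jaw":[0,0,0,0,0],"linear":[[0.045,-0.06,0],[0.04,-0.06,0],[0.035,-0.06,0],[0.03,-0.06,0],[0.03,-0.06,0]],"spin":[0,0,0,0,0]}' | head -1
python3 ctl.py -0.115 -0.110 5 1.7 1.2 1
```

```text
t: 19.8
t 19.85 th -0.118 (L -0.118 n13, R 0.021 n16) w -0.002 | Fx -5.12 Fy -0.73 model F 5.98 bal 6.00 | p -0.1402 y -0.1100 z 0.2210
m est 1.69
pred th -0.117 F 5.97 -> move fx 0.0002 fy 0.0000 ; per row linear: [0.001 0.   ]
```

```bash

python3 -m handwheel '{"jaw":[0,0,0,0,0],"linear":[[0.01,0.001,0],[0,0,0],[0,0,0],[0,0,0],[0,0,0]],"spin":[0,0,0,0,0]}' | head -1
python3 ctl.py -0.115 -0.110 5 1.7 1.2 1
```

```text
t: 20.27
t 20.32 th -0.117 (L -0.117 n13, R 0.021 n16) w 0.003 | Fx -5.37 Fy -2.56 model F 5.97 bal 5.92 | p -0.1401 y -0.1099 z 0.2211
m est 1.69
pred th -0.116 F 5.91 -> move fx -0.0005 fy -0.0001 ; per row linear: [-0.004 -0.001]
```

```bash

python3 -m handwheel '{"jaw":[0,0,0,0,0],"linear":[[-0.004,0,0],[0,0,0],[0,0,0],[0,0,0],[0,0,0]],"spin":[0,0,0,0,0]}' | head -1
python3 ctl.py -0.115 -0.110 5 1.7 1.2 1
```

```text
t: 20.73
t 20.78 th -0.117 (L -0.117 n13, R 0.021 n16) w -0.000 | Fx -4.47 Fy -2.08 model F 5.97 bal 5.93 | p -0.1401 y -0.1099 z 0.2211
m est 1.71
pred th -0.116 F 5.91 -> move fx -0.0004 fy -0.0001 ; per row linear: [-0.003 -0.001]
```

```bash

python3 -m handwheel '{"jaw":[0,0,0,0,0],"linear":[[-0.003,0,0],[-0.003,0,0],[0,0,0],[0,0,0],[0,0,0]],"spin":[0,0,0,0,0]}' | head -1
python3 ctl.py -0.115 -0.110 5 1.7 1.2 1
```

```text
t: 21.2
t 21.25 th -0.117 (L -0.117 n13, R 0.020 n16) w 0.000 | Fx -5.10 Fy -2.67 model F 5.95 bal 5.92 | p -0.1403 y -0.1099 z 0.2211
m est 1.71
pred th -0.116 F 5.90 -> move fx -0.0003 fy -0.0001 ; per row linear: [-0.002 -0.001]
```

```bash

python3 -m handwheel '{"jaw":[0,0,0,0,0],"linear":[[0,0,0],[0,0,0],[-0.08,-0.011,0],[-0.08,-0.011,0],[-0.04,-0.005,0]],"spin":[0,0,0,0,0]}' | head -1
python3 ctl.py -0.26 -0.110 5 1.6 0.5 1
```

```text
t: 21.67
t 21.72 th -0.114 (L -0.114 n13, R -0.007 n16) w 0.007 | Fx -4.31 Fy -3.18 model F 5.34 bal 5.39 | p -0.1457 y -0.1098 z 0.2211
m est 1.61
pred th -0.141 F 5.71 -> move fx -0.0014 fy -0.0002 ; per row linear: [-0.011 -0.003]
```

```bash

python3 -m handwheel '{"jaw":[0,0,0,0],"linear":[[-0.08,-0.011,0],[-0.08,-0.011,0],[-0.04,-0.005,0],[0,0,0]],"spin":[0,0,0,0]}' | head -1
python3 ctl.py -0.26 -0.110 5 1.5 0.5 1
```

```text
t: 22.05
t 22.10 th -0.110 (L -0.110 n13, R -0.034 n16) w 0.009 | Fx -3.25 Fy -2.62 model F 4.81 bal 4.88 | p -0.1505 y -0.1096 z 0.2211
m est 1.48
pred th -0.139 F 5.11 -> move fx -0.0020 fy -0.0004 ; per row linear: [-0.016 -0.006]
```

```bash

python3 -m handwheel '{"jaw":[0,0,0,0],"linear":[[-0.12,-0.016,0],[-0.12,-0.016,0],[-0.12,-0.016,0],[-0.04,-0.005,0]],"spin":[0,0,0,0]}' | head -1
python3 ctl.py -0.26 -0.110 5 1.4 0.5 1
```

```text
t: 22.43
t 22.48 th -0.117 (L -0.117 n13, R -0.086 n16) w -0.017 | Fx -1.89 Fy -1.30 model F 3.88 bal 4.86 | p -0.1609 y -0.1094 z 0.2212
m est 1.39
pred th -0.144 F 4.99 -> move fx 0.0063 fy -0.0006 ; per row linear: [0.05  0.002]
```

```bash

python3 -m handwheel '{"jaw":[0,0,0,0],"linear":[[0.02,0.003,0],[0.04,0.005,0],[0.05,0.006,0],[0.05,0.006,0]],"spin":[0,0,0,0]}' | head -1
python3 ctl.py -0.26 -0.110 4 1.4 0.5 1
```

```text
t: 22.82
t 22.87 th -0.134 (L -0.134 n13, R -0.063 n16) w -0.045 | Fx -2.80 Fy -1.31 model F 4.68 bal 5.70 | p -0.1562 y -0.1095 z 0.2209
m est 1.38
pred th -0.153 F 5.56 -> move fx 0.0053 fy -0.0005 ; per row linear: [0.054 0.003]
```

```bash

python3 -m handwheel '{"jaw":[0,0,0,0],"linear":[[0.06,0.006,0],[0.06,0.006,0],[0.06,0.006,0],[0.06,0.006,0]],"spin":[0,0,0,0]}' | head -1
python3 ctl.py -0.26 -0.110 4 1.38 0.5 1
```

```text
t: 23.2
t 23.25 th -0.147 (L -0.147 n13, R -0.032 n16) w -0.033 | Fx -4.40 Fy -0.89 model F 5.51 bal 6.22 | p -0.1502 y -0.1097 z 0.2209
m est 1.34
pred th -0.164 F 6.09 -> move fx 0.0026 fy -0.0003 ; per row linear: [0.026 0.   ]
```

```bash

python3 -m handwheel '{"jaw":[0,0,0,0,0],"linear":[[0.015,0.001,0],[0.02,0.002,0],[0.025,0.003,0],[0.025,0.003,0],[0.03,0.003,0]],"spin":[0,0,0,0,0]}' | head -1
python3 ctl.py -0.26 -0.110 5 1.36 0.5 1
```

```text
t: 23.67
t 23.72 th -0.155 (L -0.155 n13, R -0.014 n16) w -0.016 | Fx -5.07 Fy -2.18 model F 5.92 bal 6.49 | p -0.1475 y -0.1098 z 0.2210
m est 1.30
pred th -0.174 F 6.55 -> move fx 0.0027 fy -0.0002 ; per row linear: [0.021 0.002]
```

```bash

python3 -m handwheel '{"jaw":[0,0,0,0,0],"linear":[[-0.08,-0.01,0],[-0.08,-0.01,0],[0,0,0],[0,0,0],[0.02,0.003,0]],"spin":[0,0,0,0,0]}' | head -1
python3 ctl.py -0.26 -0.110 5 1.3 0.6 1
```

```text
t: 24.13
t 24.18 th -0.169 (L -0.169 n13, R -0.036 n16) w -0.031 | Fx -5.06 Fy -1.78 model F 5.82 bal 6.84 | p -0.1511 y -0.1098 z 0.2211
m est 1.29
pred th -0.189 F 6.88 -> move fx 0.0069 fy -0.0002 ; per row linear: [0.055 0.006]
```

```bash

python3 -m handwheel '{"jaw":[0,0,0,0,0],"linear":[[0.03,0.004,0],[0.04,0.005,0],[0.05,0.006,0],[0.05,0.006,0],[0.05,0.006,0]],"spin":[0,0,0,0,0]}' | head -1
python3 ctl.py -0.26 -0.110 5 1.3 0.6 1
```

```text
t: 24.6
t 24.65 th -0.188 (L -0.188 n12, R -0.007 n16) w -0.041 | Fx -4.70 Fy -3.08 model F 6.74 bal 7.70 | p -0.1455 y -0.1099 z 0.2209
m est 1.27
pred th -0.204 F 7.73 -> move fx 0.0069 fy -0.0001 ; per row linear: [0.055 0.006]
```

```bash

python3 -m handwheel '{"jaw":[0,0,0,0,0],"linear":[[0.035,0.005,0],[0.045,0.006,0],[0.05,0.006,0],[0.05,0.006,0],[0.05,0.006,0]],"spin":[0,0,0,0,0]}' | head -1
python3 ctl.py -0.26 -0.110 5 1.3 0.6 1
```

```text
t: 25.07
t 25.12 th -0.202 (L -0.202 n13, R 0.022 n16) w -0.031 | Fx -6.96 Fy -1.91 model F 7.57 bal 8.33 | p -0.1399 y -0.1099 z 0.2209
m est 1.26
pred th -0.215 F 8.36 -> move fx 0.0055 fy -0.0001 ; per row linear: [0.043 0.005]
```

```bash

python3 -m handwheel '{"jaw":[0,0,0,0,0],"linear":[[0,0,0],[0,0,0],[0.01,0,0],[0.01,0,0],[0.01,0,0]],"spin":[0,0,0,0,0]}' | head -1
python3 ctl.py -0.26 -0.110 5 1.27 0.6 1
python3 -m handwheel '{"jaw":[0,0,0,0],"linear":[[0.01,0,0],[0.01,0,0],[0,0,0],[0,0,0]],"spin":[0,0,0,0]}' | head -1
python3 ctl.py -0.26 -0.110 5 1.27 0.6 1
```

```text
t: 25.53
t 25.58 th -0.214 (L -0.214 n12, R 0.025 n16) w -0.025 | Fx -6.44 Fy -3.41 model F 7.83 bal 8.65 | p -0.1394 y -0.1101 z 0.2208
m est 1.24
pred th -0.224 F 8.67 -> move fx 0.0063 fy 0.0001 ; per row linear: [0.05  0.007]
t: 25.92
t 25.97 th -0.224 (L -0.224 n13, R 0.029 n16) w -0.026 | Fx -7.14 Fy -3.22 model F 8.06 bal 9.09 | p -0.1390 y -0.1102 z 0.2208
m est 1.21
pred th -0.232 F 9.10 -> move fx 0.0087 fy 0.0002 ; per row linear: [0.069 0.011]
```

Retract a little and settle.

```bash

python3 -m handwheel '{"jaw":[0,0,0,0,0],"linear":[[0,0,0],[-0.03,-0.004,0],[-0.03,-0.004,0],[-0.03,-0.004,0],[-0.03,-0.004,0]],"spin":[0,0,0,0,0]}' | head -1
python3 ctl.py -0.26 -0.110 5 1.27 0.6 1
python3 -m handwheel '{"jaw":[0,0,0,0],"linear":[[-0.03,-0.004,0],[-0.03,-0.004,0],[-0.03,-0.004,0],[-0.03,-0.004,0]],"spin":[0,0,0,0]}' | head -1
python3 ctl.py -0.26 -0.110 5 1.27 0.6 1
```

```text
t: 26.38
t 26.43 th -0.242 (L -0.242 n13, R 0.013 n16) w -0.038 | Fx -7.72 Fy -4.05 model F 8.05 bal 9.86 | p -0.1421 y -0.1102 z 0.2208
m est 1.18
pred th -0.246 F 9.87 -> move fx 0.0169 fy 0.0002 ; per row linear: [0.133 0.02 ]
t: 26.77
t 26.82 th -0.242 (L -0.242 n13, R -0.000 n16) w 0.000 | Fx -6.81 Fy -3.16 model F 7.75 bal 9.86 | p -0.1451 y -0.1101 z 0.2209
m est 1.02
pred th -0.246 F 9.86 -> move fx 0.0198 fy 0.0001 ; per row linear: [0.157 0.022]
```

```bash

python3 -m handwheel '{"jaw":[0,0,0,0,0],"linear":[[-0.2,-0.027,-0.08],[-0.2,-0.027,-0.08],[-0.2,-0.027,-0.08],[-0.2,-0.027,-0.08],[-0.2,-0.027,-0.08]],"spin":[0,0,0,0,0]}' | head -1
python3 ctl.py -0.26 -0.110 5 1.27 0.6 1
python3 -m handwheel '{"jaw":[0,0,0,0,0],"linear":[[-0.2,-0.027,-0.08],[-0.2,-0.027,-0.08],[-0.2,-0.027,-0.08],[-0.2,-0.027,-0.08],[-0.2,-0.027,-0.08]],"spin":[0,0,0,0,0]}' | head -1
python3 -m handwheel '{"jaw":[0,0,0,0,0],"linear":[[-0.2,-0.027,-0.08],[-0.2,-0.027,-0.08],[-0.2,-0.027,0],[-0.2,-0.027,0],[-0.2,-0.027,0]],"spin":[0,0,0,0,0]}' | head -1
python3 ctl.py -0.26 -0.110 5 1.27 0.6 1
python3 -m handwheel '{"jaw":[0,0,0,0,0],"linear":[[-0.4,-0.054,0],[-0.4,-0.054,0],[-0.4,-0.054,0],[-0.4,-0.054,0],[-0.4,-0.054,0]],"spin":[0,0,0,0,0]}' | head -1
python3 -m handwheel '{"jaw":[0,0,0,0,0],"linear":[[-0.4,-0.054,0],[-0.2,-0.027,0],[0,0,0],[0,0,0],[0,0,0]],"spin":[0,0,0,0,0]}' | head -4
python3 ctl.py -0.26 -0.110 5 1.27 0.6 1
python3 -c "
from geo import *
T=cam('top');cv2.imwrite('pics/topE.png',T[0])"
```

```text
t: 27.23
t 27.28 th -0.241 (L -0.241 n13, R -0.155 n16) w 0.001 | Fx -4.17 Fy -1.91 model F 5.09 bal 9.83 | p -0.1708 y -0.1099 z 0.2110
m est 0.82
pred th -0.245 F 9.84 -> move fx 0.0453 fy -0.0001 ; per row linear: [0.359 0.049]
t: 27.7
t: 28.12
t 28.17 th -0.241 (L -0.241 n13, R -0.240 n16) w 0.000 | Fx 0.53 Fy -0.88 model F -0.11 bal 9.82 | p -0.2213 y -0.1098 z 0.1972
m est 0.32
pred th -0.245 F 9.82 -> move fx 0.0957 fy -0.0002 ; per row linear: [0.759 0.102]
t: 28.58
t: 29.0
position: [0.419, -0.0886, 0.1971]
tool_rot: [[-0.991, -0.135, 0.0], [-0.135, 0.991, -0.0], [-0.0, -0.0, -1.0]]
force: [1.0, -0.5, -0.1]
t 29.05 th -0.241 (L -0.241 n13, R -0.240 n16) w 0.000 | Fx 0.44 Fy -0.70 model F -6.72 bal 9.81 | p -0.2855 y -0.1099 z 0.1970
m est -0.44
pred th -0.245 F 9.81 -> move fx 0.1598 fy -0.0001 ; per row linear: [1.267 0.173]
```

View pics/topE.png

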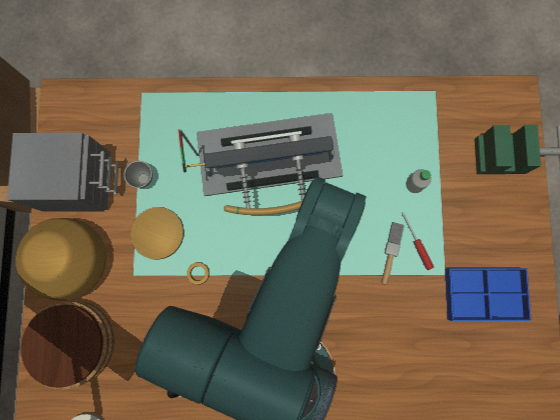

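The picture shows the cradle back on its rest at lean -0.241. The band is fully forward, with its green end at (227,209) as at the start. The other things have not moved and the hand is clear.

```bash
python3 -c "
from cell import order
print(order.job_done())"
```

```text
the job is handed in; nothing more can be done
None
```

The job is handed in, with no verdict returned: the cradle stayed floating (lean -0.16 to -0.11 rad) through the whole pass from green to red at roughly 5–6 N, with about a two-second pause at each mark; it was then let down gently onto its rest with the band fully forward, the fingers clear and the other things unmoved.

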